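# Raise the orange tube carrier out of the bath and hold it for inspection

### The job

Take the tube carrier with the orange handle by its handle, lift it out of its bay in the grey tube bath without tipping it, and hold it level and steady over the bath with its underside about 6 cm above the rim and all four tubes still in it, so that the tubes can be inspected. Keep it still there for two seconds and finish while still holding it up in the gripper. Leave the blue-handled carrier, the beaker, the bottle and the pipette stand where they are.

Things in the scene. Friction and masses are not known exactly. Their poses are not given: they have to be found in the camera images.
- orange_grip (a point): Centre of the straight orange handle bar of the tube carrier to lift. The bar is 112 mm long along this frame's x, 14 mm wide (y), 14 mm high (z, up), level at the start. The carrier's flat underside lies 130 mm below this point. Orange end posts, 7 mm thick, carry the bar at x = +/-52 mm. The tube caps end 49 mm below this point: the space beside and under the bar is free.
- orange_carrier: The same loose carrier as a whole, a white tube rack 112 mm (x) by 60 mm (y), 137 mm high with its handle: origin at the centre of its underside, x along the bar, z up. It weighs 0.3 to 0.5 kg with its tubes; the balance point lies under the middle of the bar.
- bath_rim (a point): Centre of the grey two-bay tube bath at the height of its rim, z up. The bays lie side by side along this y, centres at y = -72.5 and +72.5 mm, each 136 mm (x) by 135 mm (y) inside, floor 65 mm below the rim. One carrier stands in each bay (either may be in either), its bar along this x to within 0.08 rad and its bar's centre 65 mm above the rim.
- bath: The same bath as a whole (dry, fixed): 156 mm (x) by 300 mm (y), 85 mm high, walls 10 mm thick, the wall between the bays 10 mm lower. Origin at the centre of its underside, axes as for its rim.
- blue_grip (a point): Centre of the blue handle bar of the other tube carrier, of the same shape and size, standing in the other bay; to be left alone.
- blue_carrier: The blue-handled carrier as a whole: origin at the centre of its underside, x along its bar; to be left alone.
- beaker: Glass beaker, 84 mm wide, 110 mm high, standing beside the bath; origin at the centre of its underside; bystander.
- bottle: Glass bottle with an orange cap, 72 mm wide, 160 mm high; origin at the centre of its underside; bystander.
- pipette_stand: White round pipette stand, 154 mm wide and 270 mm high, with three pipettes; origin at the centre of its underside; bystander.
- tube1_mid (a point): Centre of one of the four loose capped glass tubes (18 mm wide, 75 mm long, upright) standing in the orange carrier, in the hole at (-32,-13) mm in the carrier's x, y, centre 86.5 mm below the handle bar's centre.
- tube2_mid (a point): Centre of one of the four loose capped glass tubes (18 mm wide, 75 mm long, upright) standing in the orange carrier, in the hole at (0,-13) mm in the carrier's x, y, centre 86.5 mm below the handle bar's centre.
- tube3_mid (a point): Centre of one of the four loose capped glass tubes (18 mm wide, 75 mm long, upright) standing in the orange carrier, in the hole at (0,+13) mm in the carrier's x, y, centre 86.5 mm below the handle bar's centre.
- tube4_mid (a point): Centre of one of the four loose capped glass tubes (18 mm wide, 75 mm long, upright) standing in the orange carrier, in the hole at (+32,+13) mm in the carrier's x, y, centre 86.5 mm below the handle bar's centre.
Mind the look-alikes: they are no part of the job. Leave any purple or yellow look-alike of the orange_carrier alone.

How it is judged:
By the outcome, as a careful person would: the job done as asked, in the order asked, and still so for the second after the job is handed in, while the arm keeps its last pose, push and grip.
It also fails if it takes over 42 s, if anything falls off the work surface, if the arm or the gripper's body presses on something with over 40 N, if the wrist force passes 120 N, or if a joint passes its speed limit or range.

### The arm

A 7-joint arm with a two-finger parallel gripper is mounted at the origin on the work surface. World frame = base frame: x ahead of the robot, y to its left, z up, the work surface at z = 0. Lengths are in mm, angles in rad, forces in N, time in s.
With the tool pointing down it reaches from about 400 to 875 mm from the base axis. Payload 4.4 kg.
Tool frame: the origin (TCP) lies on the mounting face of the last link; the fingertips stand 173 mm ahead of it and the grasp point (between the pads) lies 155 mm ahead of it; z points along the fingers, y is the line along which they close (so a half turn about z gives the same grasp; the last joint's range is limited). The gripper opens to 85 mm and grips with 20 to 120 N. Pads are 22 mm wide; open, the fingers measure 114 mm over their backs; the gripper's body (76 mm by 85 mm) begins 54 mm behind the grasp point. The pads swing forward as they close: fully open they stand 13 mm farther back than shut.
Start: joints at [1.112, 0.628, 0.038, 1.517, -0.027, 0.996, -0.02], TCP at [248.826, -600.501, 404.713] pointing down, gripper open.
Joint ranges: [-3.06, 3.06], [-0.37, 2.12], [-1.25, 1.32], [0.18, 2.47], [-1.1, 4.24], [0.23, 1.98], [-2.94, 2.94]. Speed limits (rad/s): [2.57, 2.57, 3.14, 3.14, 3.14, 3.14, 3.14].

### API

Orientations are given as [roll, pitch, yaw] about the fixed x, y, z axes, in that order (R = Rz(yaw) Ry(pitch) Rx(roll)).
In Python, from cell import * gives the robot as it stands. The module is installed in compiled form; this text tells all that it offers.
- The arm moves only by the tool jog_arm, never from a script. Its argument "steps" is a list of rows, each a list of 7 numbers: the opening, from -1 (shut) to 1 (fully open), so that 0 is half open, then the shift along the tool's x, y, z as a fraction of full scale, then the turn, a rotation vector about the tool's x, y, z as a fraction of full scale. A call has 1 to 10 rows; each row shifts and turns the commanded pose from where the row before left it, along the tool's axes as they then stand; what a row does not reach is not made up. Full scale, the value 1, is 500 mm for a shift and 2 rad for a turn. A row lasts 1/8 s, in which the tool goes at most 62.5 mm and 10.7 degrees, less where a joint would pass 70% of its speed; a pose out of reach is approached as far as the arm can. A call with a number of a shift or a turn outside -1 to 1 is refused whole. A call with a gripper value outside its range is refused whole. The fingers move at their own pace and stop on an object; the grip force is fixed at half the most. Time passes only in rows, so rows that do not move let the fingers close. It gives the time, the measured TCP pose, the force, the opening and the grip force at its end, in the units of the state.
- read_state(): the state, without advancing time (a new reading comes with each control period).
- get_image(name): name is "scene" or "top" or "wrist"; returns a dict with "pixels" (384x512x3 uint8, red, green, blue), "depth" (384x512 float32, mm along the optical axis (not along the pixel's ray), 0 where there is no reading), "vertical_fov" (degrees; the focal length in pixels is half the picture's height over the tangent of half this angle, whatever the lens; pixels are square), "cx", "cy" (the principal point, pixels), "R" (3x3) and "t" (3): a world point X has camera coordinates R X + t. Camera axes: x right, y down, z forward; pixel columns grow to the right and rows downward; lengths in mm; the calibration is good to about 2 mm. A picture is of the moment at which its call begins.
- finish_job(): hands the job in; it is judged then, once.
The state is a dict: "clock": time; "qpos": joint angles; "qd": joint speeds; "tau": joint torques, N m; "eef_pos": TCP position; "tool_rot": TCP orientation; "force": force on the tool from outside, world axes, zero at the start; "torque": the same for the moment, N m; "width": finger opening in mm; "gripper_force": force on a finger pad.
Only numpy, scipy, OpenCV 4.12 (cv2) and the standard library are available. Lean on these libraries where they do the work, as an engineer would, in place of code of your own. Each camera call takes 0.05 s, during which the arm holds its last target. There are 200 camera calls.

## Working session

There is one attempt and no reset: what is moved stays moved. The work goes in short steps, Python scripts to look and compute and a tool call to move; the robot and the scene stay as the last step left them, time stands still between calls to the robot, and variables do not carry over. Pictures are saved under pics/ and viewed, at most 10 in all, crops included, and the job is handed in when it is done.

Besides the shell and the picture viewer there is one more tool, called after "Emit:" as name([rows], argument=value, ...), one row to a line, values as JSON. jog_arm: Moves the arm, as the interface text tells. Shift numbers are shares of 500 mm and turn numbers shares of 2 rad, none past 1 either way. Its arguments: {"type":"object","properties":{"steps":{"type":"array"}},"required":["steps"]}

```bash
mkdir -p pics; cat > h.py <<'E'
from cell import *
import numpy as np, cv2
def snap(n,f):
    im=get_image(n); cv2.imwrite(f'pics/{f}.png',im['pixels'][:,:,::-1]); np.savez(f'pics/{f}.npz',**im); return im
def world(im,mask):
    v,u=np.nonzero(mask&(im['depth']>0)); z=im['depth'][v,u].astype(float)
    f=192/np.tan(np.radians(float(im['vertical_fov']))/2)
    P=np.c_[(u-im['cx'])/f*z,(v-im['cy'])/f*z,z]
    return (P-im['t'])@im['R'],u,v
E
python3 - <<'E'
from h import *
a=snap('scene','s1');b=snap('top','t1')
s=read_state();print(s['eef_pos'],s['tool_rot'],s['width'],s['clock'],s['force'])
for i in (a,b):print(i['vertical_fov'],i['cx'],i['cy'],-i['R'].T@i['t'])
cv2.imwrite('pics/both.png',np.vstack([cv2.resize(np.hstack([a['pixels'],b['pixels']])[:,:,::-1],(800,300))]))
E
```

```text
[ 248.75275723 -600.22829911  403.8737855 ] [-3.13985824e+00  3.13225649e-05  3.92842188e-01] 85.47720148129744 0.1 [-0.32987607  0.085713    0.34511831]
52.83397093224299 257.24580451572626 193.72779766784225 [1248.07042761   55.23902315  792.28254636]
50.62174179384109 255.50113877003082 190.46958599078553 [ 415.38691247  -21.48203242 1172.348842  ]
```

View pics/t1.png

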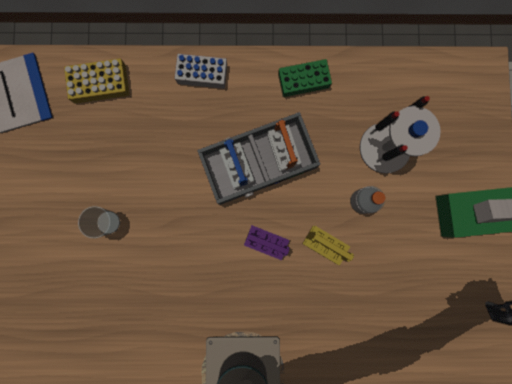

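View pics/s1.png

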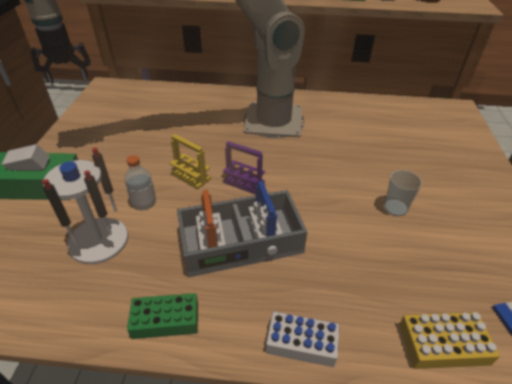

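The top view shows the bath around (260,158). The orange bar runs from about (283,122) to (294,163) in the right bay, and the blue bar is at (236,160). The purple and yellow look-alikes stand nearer the robot, and the gripper starts at the far right.

```bash
python3 - <<'E'
from h import *
for n,(u0,u1,v0,v1) in (('t1',(270,310,110,175)),('s1',(190,225,185,255))):
    im=dict(np.load(f'pics/{n}.npz'))
    hsv=cv2.cvtColor(im['pixels'],cv2.COLOR_RGB2HSV)
    m=(hsv[...,0]<15)&(hsv[...,1]>170)&(hsv[...,2]>90); k=np.zeros_like(m);k[v0:v1,u0:u1]=1
    P,u,v=world(im,m&k); 
    print(n,len(P),np.percentile(P[:,2],[5,50,90]).round())
    Q=P[(P[:,2]>140)&(P[:,2]<170)]
    r=cv2.minAreaRect(Q[:,:2].astype(np.float32)); print(len(Q),r,Q.mean(0).round(1),np.median(Q[:,2]))
    d=np.linalg.svd(Q[:,:2]-Q[:,:2].mean(0),full_matrices=False)[2][0];print(np.arctan2(d[1],d[0]))
E
```

```text
t1 187 [153. 157. 159.]
187 ((625.5921630859375, -118.08169555664062), (108.15978240966797, 18.400890350341797), 18.078636169433594) [ 626.3 -116.3  156.4] 156.54369131186215
-2.8353126758166414
s1 164 [141. 155. 157.]
156 ((632.7655029296875, -115.01493072509766), (107.45350646972656, 13.320847511291504), 16.70574378967285) [ 630.7 -115.7  155.2] 155.3902035597558
0.2955020208856356
```

Emit:
jog_arm([
  [1, 0.05, -0.028, 0, 0, 0, 0],
  [1, 0.1, -0.056, 0, 0, 0, 0],
  [1, 0.1, -0.056, 0, 0, 0, 0],
  [1, 0.1, -0.056, 0, 0, 0, 0],
  [1, 0.1, -0.056, 0, 0, 0, 0],
  [1, 0.1, -0.056, 0, 0, 0, 0],
  [1, 0.1, -0.056, 0, 0, 0, 0],
  [1, 0.1, -0.056, 0, 0, 0, 0.02],
  [1, 0.1, -0.056, 0, 0, 0, 0.025],
  [1, 0.05, -0.028, 0, 0, 0, 0],
])

```text
clock: 1.35
eef_pos: [573.8, -194.6, 404.2]
tool_rot: [-3.14, -0.001, 0.307]
force: [-1.4, -0.0, 0.8]
width: 85.3
gripper_force: 0.0
```

Emit:
jog_arm([
  [1, 0.06, -0.047, 0, 0, 0, 0],
  [1, 0.06, -0.047, 0, 0, 0, 0],
  [1, 0.03, -0.023, 0, 0, 0, 0],
  [1, 0, 0, 0, 0, 0, 0],
  [1, 0, 0, 0, 0, 0, 0],
])

```text
clock: 1.98
eef_pos: [625.1, -122.4, 404.6]
tool_rot: [3.141, 0.002, 0.3]
force: [-0.6, 0.0, -0.0]
width: 85.3
gripper_force: 0.0
```

```bash
python3 - <<'E'
from h import *
im=snap('wrist','w1');s=read_state();print(s['eef_pos'],s['tool_rot'],s['clock'],s['force'])
hsv=cv2.cvtColor(im['pixels'],cv2.COLOR_RGB2HSV)
m=(hsv[...,0]<15)&(hsv[...,1]>170)&(hsv[...,2]>90)
P,u,v=world(im,m); Q=P[(P[:,2]>140)&(P[:,2]<175)]
print(len(Q),cv2.minAreaRect(Q[:,:2].astype(np.float32)),np.median(Q[:,2]))
E
```

```text
[ 625.04347412 -122.60454677  404.72876869] [3.14048935e+00 1.30504007e-03 2.99846751e-01] 2.025 [-0.32769759 -0.05979489 -0.06407373]
1886 ((559.8060302734375, -201.5072784423828), (322.6515808105469, 81.05530548095703), 52.18613815307617) 157.39337896568958
```

View pics/w1.png

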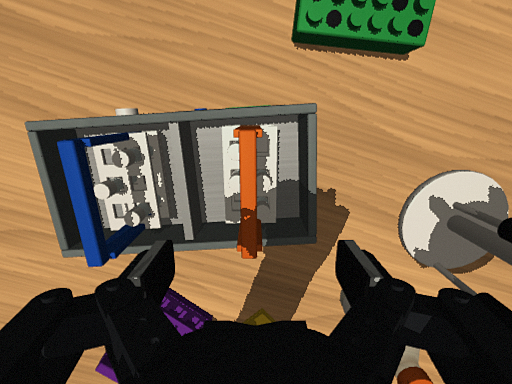

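The wrist view shows the orange bar between (248,128) and (249,257), with the fingers on either side further back. The bottle cap spoiled the fit, so I'll mask it out.

```bash
python3 - <<'E'
from h import *
im=dict(np.load('pics/w1.npz'))
hsv=cv2.cvtColor(im['pixels'],cv2.COLOR_RGB2HSV)
m=(hsv[...,0]<15)&(hsv[...,1]>170)&(hsv[...,2]>60); m[:,:225]=0;m[:,270:]=0;m[265:]=0
P,u,v=world(im,m); Q=P[(P[:,2]>153)&(P[:,2]<165)]
r=cv2.minAreaRect(Q[:,:2].astype(np.float32));print(len(Q),r,np.median(Q[:,2]))
s=read_state(); c=np.array(r[0])-s['eef_pos'][:2]; y=s['tool_rot'][2]
print('tool dx,dy',c@[np.cos(y),np.sin(y)],c@[np.sin(y),-np.cos(y)])
E
```

```text
2085 ((626.7765502929688, -114.65731811523438), (111.10132598876953, 13.927656173706055), 17.70774269104004) 157.39558401176478
tool dx,dy 4.003152497600478 -7.080732054289942
```

Emit:
jog_arm([
  [1, 0.008, -0.014, 0.03, 0, 0, -0.0045],
  [1, 0, 0, 0.06, 0, 0, 0],
  [1, 0, 0, 0.06, 0, 0, 0],
  [1, 0, 0, 0.035, 0, 0, 0],
  [1, 0, 0, 0.015, 0, 0, 0],
  [1, 0, 0, 0, 0, 0, 0],
  [1, 0, 0, 0, 0, 0, 0],
])

```text
clock: 2.9
eef_pos: [628.1, -112.6, 305.7]
tool_rot: [3.141, -0.002, 0.312]
force: [0.9, -0.6, 0.2]
width: 85.3
gripper_force: 0.0
```

Emit:
jog_arm([
  [0, 0, 0, 0, 0, 0, 0],
  [-0.3, 0, 0, 0, 0, 0, 0],
  [-0.5, 0, 0, 0, 0, 0, 0],
  [-0.7, 0, 0, 0, 0, 0, 0],
  [-1, 0, 0, 0, 0, 0, 0],
  [-1, 0, 0, 0, 0, 0, 0],
  [-1, 0, 0, 0, 0, 0, 0],
  [-1, 0, 0, 0, 0, 0, 0],
  [-1, 0, 0, 0, 0, 0, 0],
])

```text
clock: 4.03
eef_pos: [627.8, -112.7, 304.9]
tool_rot: [3.141, -0.001, 0.312]
force: [0.6, -1.1, 1.3]
width: 12.9
gripper_force: 59.4
```

Emit:
jog_arm([
  [-1, 0, 0, -0.005, 0, 0, 0],
  [-1, 0, 0, -0.01, 0, 0, 0],
  [-1, 0, 0, -0.015, 0, 0, 0],
  [-1, 0, 0, -0.015, 0, 0, 0],
  [-1, 0, 0, -0.015, 0, 0, 0],
  [-1, 0, 0, -0.015, 0, 0, 0],
  [-1, 0, 0, -0.015, 0, 0, 0],
  [-1, 0, 0, -0.015, 0, 0, 0],
  [-1, 0, 0, -0.01, 0, 0, 0],
  [-1, 0, 0, -0.005, 0, 0, 0],
])

```text
clock: 5.28
eef_pos: [627.8, -112.5, 365.1]
tool_rot: [3.141, -0.0, 0.312]
force: [0.3, -0.5, -4.5]
width: 12.9
gripper_force: 58.6
```

```bash
python3 - <<'E'
from h import *
a=snap('scene','s2')
cv2.imwrite('pics/s2c.png',cv2.resize(a['pixels'][90:290,130:340,::-1],None,fx=2.8,fy=2.8,interpolation=cv2.INTER_CUBIC))
E
```

```text
(no output)
```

View pics/s2c.png

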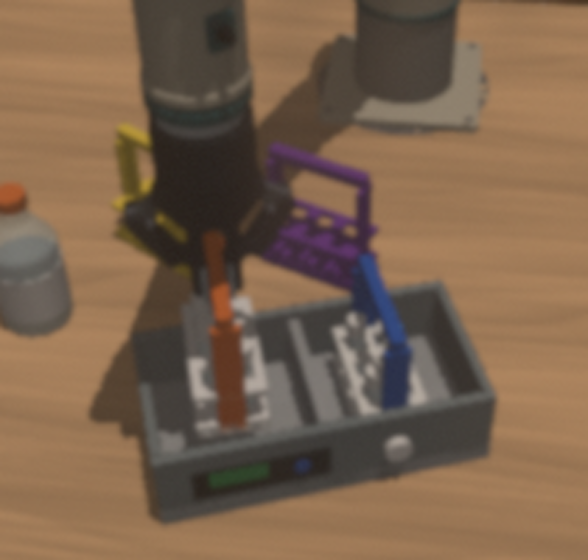

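The carrier hangs in the gripper half-lifted and looks level, with its near post at about (230,370) in the crop. The blue carrier hasn't moved.

Emit:
jog_arm([
  [-1, 0, 0, -0.005, 0, 0, 0],
  [-1, 0, 0, -0.01, 0, 0, 0],
  [-1, 0, 0, -0.015, 0, 0, 0],
  [-1, 0, 0, -0.02, 0, 0, 0],
  [-1, 0, 0, -0.02, 0, 0, 0],
  [-1, 0, 0, -0.02, 0, 0, 0],
  [-1, 0, 0, -0.02, 0, 0, 0],
  [-1, 0, 0, -0.015, 0, 0, 0],
  [-1, 0, 0, -0.005, 0, 0, 0],
  [-1, 0, 0, 0, 0, 0, 0],
])

```text
clock: 6.58
eef_pos: [627.7, -112.5, 429.7]
tool_rot: [-3.142, 0.0, 0.312]
force: [-0.8, -0.2, -5.0]
width: 12.7
gripper_force: 58.6
```

```bash
python3 - <<'E'
from h import *
a=snap('scene','s3');b=snap('top','t3')
cv2.imwrite('pics/s3c.png',cv2.resize(a['pixels'][90:290,130:340,::-1],None,fx=2.8,fy=2.8,interpolation=cv2.INTER_CUBIC))
hsv=cv2.cvtColor(a['pixels'],cv2.COLOR_RGB2HSV)
m=(hsv[...,0]<15)&(hsv[...,1]>170)&(hsv[...,2]>60);m[:,:185]=0;m[:,240:]=0;m[:120]=0
P,u,v=world(a,m);P=P[P[:,2]>180];ax=(P[:,:2]-[628,-113])@[np.cos(.312),np.sin(.312)]
for lo in range(-60,60,10):
    k=(ax>=lo)&(ax<lo+10)
    if k.any():print(lo,k.sum(),P[k,2].max().round(1),np.percentile(P[k,2],80).round(1))
E
```

```text
10 5 280.9 280.9
20 15 282.2 281.1
30 17 282.0 281.5
40 17 282.4 281.9
50 21 281.8 280.8
```

View pics/s3c.png

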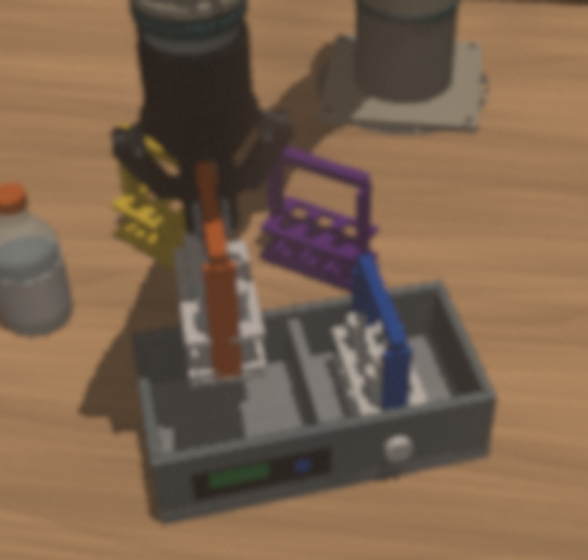

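The bar top is flat at about 281–282 mm, so the carrier is level with its underside about 60 mm above the rim. The bay below it is empty. Now I'll hold.

Emit:
jog_arm([
  [-1, 0, 0, 0, 0, 0, 0],
  [-1, 0, 0, 0, 0, 0, 0],
  [-1, 0, 0, 0, 0, 0, 0],
  [-1, 0, 0, 0, 0, 0, 0],
  [-1, 0, 0, 0, 0, 0, 0],
  [-1, 0, 0, 0, 0, 0, 0],
  [-1, 0, 0, 0, 0, 0, 0],
  [-1, 0, 0, 0, 0, 0, 0],
  [-1, 0, 0, 0, 0, 0, 0],
  [-1, 0, 0, 0, 0, 0, 0],
])

```text
clock: 7.92
eef_pos: [627.7, -112.5, 429.7]
tool_rot: [-3.142, -0.0, 0.312]
force: [0.2, 0.2, -4.9]
width: 12.8
gripper_force: 58.6
```

Emit:
jog_arm([
  [-1, 0, 0, 0, 0, 0, 0],
  [-1, 0, 0, 0, 0, 0, 0],
  [-1, 0, 0, 0, 0, 0, 0],
  [-1, 0, 0, 0, 0, 0, 0],
  [-1, 0, 0, 0, 0, 0, 0],
  [-1, 0, 0, 0, 0, 0, 0],
  [-1, 0, 0, 0, 0, 0, 0],
  [-1, 0, 0, 0, 0, 0, 0],
  [-1, 0, 0, 0, 0, 0, 0],
  [-1, 0, 0, 0, 0, 0, 0],
])

```text
clock: 9.18
eef_pos: [627.7, -112.5, 429.7]
tool_rot: [-3.142, -0.0, 0.312]
force: [-0.3, 0.4, -5.1]
width: 12.8
gripper_force: 58.6
```

```bash
python3 -c "
from cell import *
s=read_state();print(s['eef_pos'],s['width'],s['force']);print(finish_job())"
```

```text
[ 627.71885356 -112.49966653  429.73494275] 12.809639123109703 [-0.34467057  0.44847253 -5.13929889]
the job is handed in; nothing more can be done
None
```

I lifted the orange-handled carrier by its bar and held it level and still for about 2.5 s, its underside about 6 cm above the bath rim, then handed the job in at about 9 s with it still gripped; I didn't count the four tubes, but the load stayed steady at about 5 N and no tube looked out of place.

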